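# Set a weld test coupon under the spring earth clip

### The arm

A 7-joint arm with a two-finger parallel gripper is mounted at the origin on the work surface. World frame = base frame: x ahead of the robot, y to its left, z up, the work surface at z = 0. Lengths are in m, angles in rad, forces in N, time in s.
With the tool pointing down it reaches from about 0.425 to 0.95 m from the base axis. Payload 4.7 kg.
Tool frame: the origin (TCP) lies on the centre line of the jaws, within the pads' length; the fingertips stand robot.nose_length ahead of it and the grasp point (between the pads) lies 8 mm behind it (robot.nose_length is the distance from the TCP to the fingertips, in m); z points along the fingers, y is the line along which they close (so a half turn about z gives the same grasp; the last joint's range is limited). The gripper opens to 85 mm and grips with 20 to 120 N. Pads are 22 mm wide; open, the fingers measure 114 mm over their backs; the gripper's body (76 mm by 85 mm) begins 54 mm behind the grasp point. The pads swing forward as they close: fully open they stand 13 mm farther back than shut.
Start: joints at [1.198, 0.469, -0.049, 1.532, 0.024, 1.141, -0.082], TCP at [0.228, -0.636, 0.242] pointing down, gripper open.
Joint ranges: [-2.59, 2.59], [-0.33, 1.99], [-1.39, 1.29], [0.1, 2.45], [-1.04, 4.18], [0.21, 1.99], [-2.66, 2.66]. Speed limits (rad/s): [2.57, 2.57, 3.14, 3.14, 3.14, 3.14, 3.14].

### API

Orientations are given as [roll, pitch, yaw] about the fixed x, y, z axes, in that order (R = Rz(yaw) Ry(pitch) Rx(roll)).
In Python, from plant import robot gives the robot as it stands. Calls block until the motion is done:
- robot.goto(position, orientation): joint-space move of the TCP to a pose.
- robot.move_straight(position, vel=0.15, attitude=None, contact_N=None): straight line of the TCP; attitude=None keeps the orientation; vel is the mean speed in m/s. With contact_N (N) it stops when the force on the tool has changed by that much, and returns True; else False.
- robot.move_joints(angles): joint-space move.
- robot.grip(opening, strength=None): opening from 0.0 (shut) to 1.0 (fully open); strength is the grip in N (None keeps the last); returns when the fingers have stopped.
- robot.sleep(seconds).
- robot.inverse_kinematics(position, orientation): joint angles nearest the present ones, or None.
- robot.sense(): the state.
- robot.grab_frame(name): name is "scene" or "side" or "wrist"; returns a dict with "image" (400x640x3 uint8, red, green, blue), "range_z" (400x640 float32, m along the optical axis (not along the pixel's ray), 0 where there is no reading), "fx", "fy", "cx", "cy" (pixels), "R" (3x3) and "t" (3): a world point X has camera coordinates R X + t. Camera axes: x right, y down, z forward; pixel columns grow to the right and rows downward; lengths in m; the calibration is good to about 2 mm. A picture is of the moment at which its call begins.
A pose or a line that the arm cannot do raises robot.IKError and nothing moves.
- robot.close_job(): hands the job in; it is judged then, once.
The state is a dict: "t": time; "joint_pos": joint angles; "joint_velocities": joint speeds; "effort": joint torques, N m; "tcp_pos": TCP position; "tcp_rot": TCP orientation; "wrist_force": force on the tool from outside, world axes, zero at the start; "torque": the same for the moment, N m; "opening": opening from 0.0 (shut) to 1.0 (fully open); "gripper_force": force on a finger pad.
Only numpy, scipy, OpenCV 4.12 (cv2) and the standard library are available. Lean on these libraries where they do the work, as an engineer would, in place of code of your own. Each camera call takes 0.05 s, during which the arm holds its last target. There are 200 camera calls.

### The job

Set the aluminium coupon up for a trial weld: with one fingertip press the tail of the spring earth clip down and keep it down, and meanwhile with the other fingertip push the coupon over the copper block, in under the raised jaw, until it sits square against both steel stops. Then let the jaw come down on the coupon and take the hand clear. Only press and push: the coupon must not be lifted off the block, and the other things on the cart stay where they are.

Things in the scene. Friction and masses are not known exactly. Their poses are not given: they have to be found in the camera images.
- weld_plate: Trial-weld fixture fixed on the cart: dark steel plate, top 10 mm up, with clip, two stops and a copper block. Origin: on the cart top right below the clip's hinge; z up; x runs from the hinge out through the clip's mouth (the coupon is pushed along -x), y parallel to the hinge, which is 24 mm up. The plate spans x -65 to 105, y -65 to 65 mm; a brass stud 24 mm high stands at x -45, y -33 mm.
- copper_top (a point): Centre of the flat top of the copper block, on which the coupon lies and slides: at x 50, y 0, z 22 mm of weld_plate, same axes. The top spans x 12 to 88 mm and y -52 to 52 mm of weld_plate and is bare but for the coupon and two low screw heads (4 mm high) at x 80, y 44 and -44 mm.
- stop_mid (a point): Fixed point midway between the two steel stop blocks, on the plane of their faces, at the height of the copper's top: at x 14, y 0, z 22 mm of weld_plate, same axes. The stop faces look to +x, one at y -38 to -24 mm, one at y 24 to 38 mm, on either side of the clip, 6 mm high above the copper.
- earth_clip (a joint): Turn of the clip, rad: 0 shut, growing as the tail is pressed down and the jaw lifts, 0.62 end stop. A rigid steel rocker 36 mm wide: tail on the -x side of the hinge, jaw on the +x side. The lip is 8 mm above the copper at 0.29 (the coupon's thickness), 11 at 0.42, 13 at 0.52. The spring shuts it: 0.16 N m at 0.30, 0.22 at 0.52 (5 to 15 N on the tail). The coupon cannot force the shut jaw open.
- clip_tail (a point): Middle of the tail's flat upper face, where a fingertip presses; moves with the clip. The face is 36 mm wide (y) and reaches 8 to 54 mm from the hinge axis; this point 30 mm. Shut, it slopes up 0.42 rad away from the hinge, free end 49 mm above the cart. At 0.42 it is level, 27 mm above the cart (5 above the copper), so a fingertip can slide along it. Bracket ears at y +-20 to 23, x -9 to 9 mm, 30 mm high.
- jaw_lip (a point): Middle of the lower edge of the jaw's copper lip, 36 mm wide along y; moves with the clip. Shut, it is at about x 26, z 22.7 mm of weld_plate and no part of the jaw reaches beyond x 32 mm. The jaw's top is about 33 mm above the cart when shut, 43 mm when held open.
- coupon: Loose bare aluminium flat-bar coupon, 25 mm (its x) x 80 mm (its y) x 8 mm thick, about 45 g, flat on the copper in front of the clip's mouth, a few mm clear of the jaw. Origin: centre of its underside; axes within 0.1 rad of those of weld_plate at the start. Home, its centre is 12.5 mm from the stop faces (x 26.5 mm of weld_plate) and the jaw lip rests on it about 10 mm in from its edge.
- coupon_mid (a point): Centre of the coupon, half-way up (4 mm over its underside).
- impeller_mid (a point): Centre of a worn blue rubber pump impeller standing on the cart, about 60 mm across, 22 mm high. Bystander.
- wrench_mid (a point): Centre of a chrome tubular spark plug wrench lying on the cart, 130 mm long (its x), 25 mm thick. Bystander.
- grip_mid (a point): Centre of a black throttle grip lying on the cart, 108 mm long (its x), 38 mm thick. Bystander.
- key_mid (a point): Middle of a forked yellow kill-switch key lying flat on the cart, about 62 x 30 x 7 mm. Bystander.
- toolbox: Green metal toolbox with its clasp shut, standing at the left of the cart, fixed: 196 x 406 mm, lid top 171 mm, carrying handle to 201 mm; origin at the centre of its underside. Not needed.
Not all that is in view belongs to the job. There is more than one size of the weld_plate; the job needs the smallest.

How it is judged:
On the way, in this order (a step that is already met when the one before it is completed fails the run):
1. a fingertip holds the clip's tail down, jaw raised higher than the coupon is thick, coupon still outside the jaw (value of joint earth_clip above 0.33 rad and contact force between the fingers and earth_clip above 0.5 N and x of coupon_mid in the frame of weld_plate above 0.04 m), for 0.2 s.
2. with the tail still held down by the fingers, the coupon is pushed home against the stops (value of joint earth_clip above 0.33 rad and contact force between the fingers and earth_clip above 0.5 N and x of coupon_mid in the frame of weld_plate between 0.0245 and 0.0285 m and y of coupon_mid in the frame of weld_plate between -0.016 and 0.016 m and angle between the x axis of coupon and the x axis of weld_plate, either way round below 0.06 rad), for 0.1 s.
At the end, for the whole second after the job is handed in: The coupon lies flat on the copper block, its edge within 2 mm of the stop faces and square to them within 0.06 rad, its centre within 16 mm of the clip's middle line; the released jaw clamps it (clip at 0.24 to 0.36 rad, at least 2 N on the coupon); all at rest and the robot clear (x of coupon_mid in the frame of weld_plate between 0.0245 and 0.0285 m and y of coupon_mid in the frame of weld_plate between -0.016 and 0.016 m and angle between the x axis of coupon and the x axis of weld_plate, either way round below 0.06 rad and value of joint earth_clip between 0.24 and 0.36 rad and contact force between earth_clip and coupon above 2 N and z of coupon_mid in the frame of weld_plate between 0.024 and 0.0285 m and linear speed of coupon below 0.01 m/s); the robot touches nothing.
It fails at once if the coupon is lifted off the copper block (its centre more than 5 mm above where it lay) (z of coupon_mid in the frame of weld_plate above 0.031 m).
It fails at once if the coupon is pushed off the copper block (z of coupon_mid in the frame of weld_plate below 0.021 m).
It fails at once if the impeller, plug wrench, throttle grip or kill-switch key is moved by more than 20 mm (distance of any of impeller_mid, wrench_mid, grip_mid, key_mid from where it was at the start of the episode above 0.02 m).
It also fails if it takes over 38 s, if anything falls off the work surface, if the arm or the gripper's body presses on something with over 40 N, if the wrist force passes 120 N, or if a joint passes its speed limit or range.

## Working session

There is one attempt and no reset: what is moved stays moved. The work goes in short steps, each a Python script; the robot and the scene stay as the last script left them, time stands still between calls to the robot, and variables do not carry over. Pictures are saved under pics/ and viewed, at most 10 in all, crops included, and the job is handed in when it is done.

```bash
ls; mkdir -p pics; python3 - <<'E'
from plant import robot
import cv2,numpy as np,pickle
for n in("scene","side","wrist"):
    f=robot.grab_frame(n); pickle.dump(f,open(f"pics/{n}0.pkl","wb")); cv2.imwrite(f"pics/{n}0.png",f["image"][:,:,::-1])
    print(n,f["fx"],f["cx"],f["cy"],np.round(-f["R"].T@f["t"],3),np.round(f["R"],2).tolist())
print(robot.nose_length,robot.sense())
E
```

```text
pics
scene 482.41743991647314 323.5369851917034 190.7815167678515 [0.832 0.647 1.135] [[-0.87, 0.49, 0.01], [0.42, 0.75, -0.51], [-0.26, -0.44, -0.86]]
side 447.5077724767089 321.76349302977826 197.54074451558003 [-0.183  0.955  0.953] [[-0.76, -0.65, 0.02], [-0.42, 0.47, -0.77], [0.49, -0.6, -0.63]]
wrist 360.5343716748767 319.98316590468926 199.1094903350417 [ 0.289 -0.612  0.372] [[0.34, -0.94, -0.0], [-0.91, -0.33, 0.26], [-0.24, -0.09, -0.97]]
0.011 {'t': 0.15, 'joint_pos': array([ 1.19807509,  0.46926983, -0.04861371,  1.53338234,  0.02411469,
        1.14099125, -0.08228861]), 'joint_velocities': array([-0.00235434, -0.00206643, -0.00080474, -0.00309594, -0.00097299,
       -0.00025013, -0.00170836]), 'effort': array([ 8.25274001e-04, -5.10764873e+01, -4.65408387e-02, -2.37979174e+01,
        1.08022467e-02,  5.39845030e-03,  2.62407525e-06]), 'tcp_pos': array([ 0.22742114, -0.63509975,  0.24150908]), 'tcp_rot': array([-3.14012875e+00,  4.88420540e-05,  3.43880339e-01]), 'wrist_force': array([ 0.19759069, -0.21412921, -0.04878043]), 'torque': array([-0.01834047, -0.00721341,  0.00425094]), 'gripper_force': 0.0, 'opening': 0.9956364915143316}
```

View pics/scene0.png

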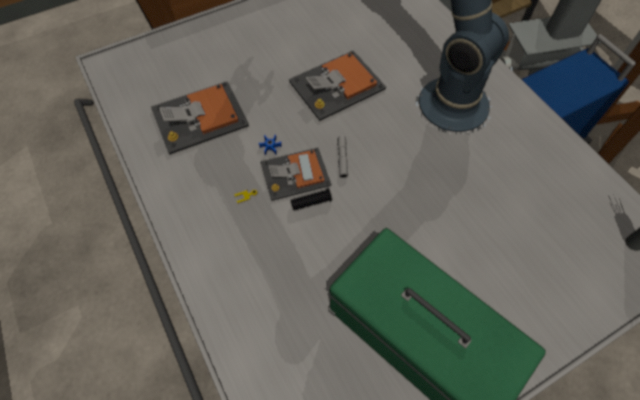

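View pics/side0.png

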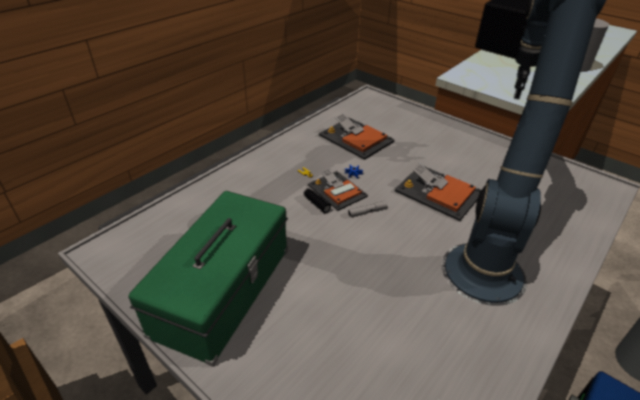

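The scene image shows three fixtures: (200,115), (338,84) and (296,173). The one at (296,173) is the smallest, and it carries the bright coupon at (306,166). The side view agrees, with that fixture at (337,190). Next I'll take a close crop and a rough localisation.

```bash
cat > h.py <<'E'
import numpy as np,cv2
def ray(f,u,v,z):
    d=f["R"].T@np.array([(u-f["cx"])/f["fx"],(v-f["cy"])/f["fy"],1]); c=-f["R"].T@f["t"]
    return c+d*(z-c[2])/d[2]
E
python3 - <<'E'
import pickle,cv2
from h import *
f=pickle.load(open("pics/scene0.pkl","rb"))
cv2.imwrite("pics/crop.png",cv2.resize(f["image"][125:217,235:363,::-1],None,fx=6,fy=6,interpolation=cv2.INTER_CUBIC))
for p in[(296,173),(200,115),(338,84),(270,145),(343,157),(312,200),(246,196)]:print(p,ray(f,*p,.01).round(3))
E
```

```text
(296, 173) [ 0.537 -0.008  0.01 ]
(200, 115) [ 0.69  -0.328  0.01 ]
(338, 84) [ 0.27  -0.234  0.01 ]
(270, 145) [ 0.557 -0.129  0.01 ]
(343, 157) [0.396 0.009 0.01 ]
(312, 200) [0.54  0.088 0.01 ]
(246, 196) [ 0.688 -0.009  0.01 ]
```

View pics/crop.png

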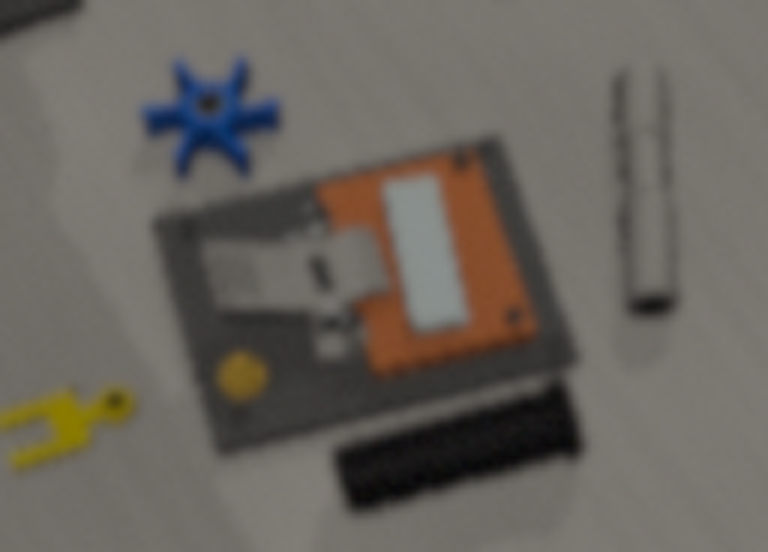

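The crop shows the chosen fixture: plate corners at crop (155,218), (497,137), (578,362) and (220,455). The coupon sits on the copper at (427,253), the clip tail is at (215,275), and the stud is at (242,376). So plate +x points towards the robot. Next I'll bring the wrist camera over it, with the gripper already aligned.

```bash
python3 - <<'E'
import pickle,cv2
from h import *
from plant import robot
f=pickle.load(open("pics/scene0.pkl","rb"))
P=[ray(f,235+u/6,125+v/6,.01)[:2] for u,v in[(155,218),(497,137),(578,362),(220,455)]]
P=np.array(P);print(P.round(4),[np.linalg.norm(P[i]-P[i-1]).round(4) for i in range(4)])
d=(P[1]-P[0])+(P[2]-P[3]);a=np.arctan2(d[1],d[0]);x=np.array([np.cos(a),np.sin(a)])
o=P.mean(0)-.02*x; print("a",a,"o",o)
for s in(1,-1):
    yaw=(a+s*np.pi/2+np.pi)%(2*np.pi)-np.pi
    q=robot.inverse_kinematics([*(o+.02*x),.2],[np.pi,0,yaw]); print(s,yaw,q)
    if q is not None: best=(s,yaw)
    q=robot.inverse_kinematics([*(o+.02*x),.05],[np.pi,0,yaw]); print(q)
E
```

```text
[[ 0.6047 -0.0908]
 [ 0.4429 -0.0529]
 [ 0.4719  0.074 ]
 [ 0.6349  0.0376]] [np.float64(0.1318), np.float64(0.1661), np.float64(0.1301), np.float64(0.167)]
a 2.9167592669021536 o [ 0.55809011 -0.01248585]
1 -1.795629713482536 [ 0.79690569  0.55733641 -1.17169536  1.86164097  0.57376463  1.11489814
  2.32684663]
[ 0.75989841  0.86225304 -1.18432073  1.97589243  0.96682789  1.02453446
  2.01935558]
-1 1.345962940107257 [ 0.45761394  0.36315299 -0.65093949  1.87732224  0.26097856  0.9866563
 -0.53219436]
[ 0.3422719   0.55864601 -0.52539435  1.99700724  0.4281251   0.69492753
 -0.67661735]
```

```bash
python3 - <<'E'
import pickle,cv2
from h import *
from plant import robot
yaw=1.346;tx=np.array([np.cos(yaw),np.sin(yaw)]);c=np.array([.5386,-.008])
robot.goto([*(c-.05*tx),.15],[np.pi,0,yaw])
f=robot.grab_frame("wrist");pickle.dump(f,open("pics/w1.pkl","wb"))
cv2.imwrite("pics/w1.png",f["image"][:,:,::-1]);s=robot.sense();print(s["t"],s["tcp_pos"],s["wrist_force"])
x0=np.array([np.cos(2.9168),np.sin(2.9168)])
E
```

```text
2.5417 [ 0.5275961  -0.0580089   0.14998569] [ 0.18028554  0.01113452 -0.57914561]
```

View pics/w1.png

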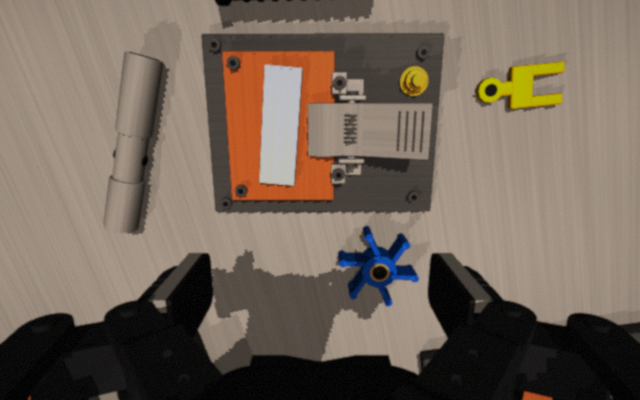

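The wrist view shows the small fixture at pixels (203–443, 33–212). The coupon centre is at about (281,125), the clip at (370,130), and the fingertips at about (190,265) and (450,265). I'll enlarge it to read the corners.

```bash
python3 - <<'E'
import pickle,cv2
f=pickle.load(open("pics/w1.pkl","rb"))
cv2.imwrite("pics/w1c.png",cv2.resize(f["image"][25:220,195:455,::-1],None,fx=3,fy=3,interpolation=cv2.INTER_CUBIC))
E
```

```text
(no output)
```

View pics/w1c.png

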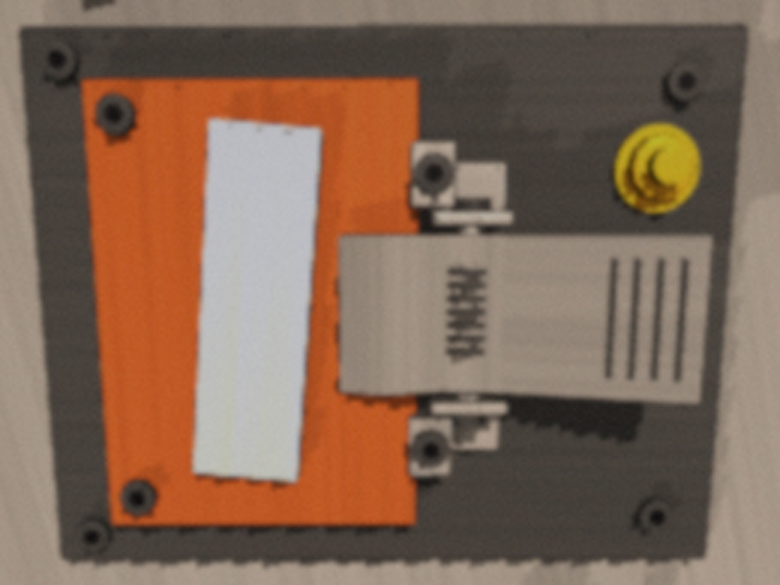

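```bash
python3 - <<'E'
import pickle
from h import *
from scipy.optimize import least_squares
f=pickle.load(open("pics/w1.pkl","rb"))
def W(p,z): return np.array([ray(f,(U+.5)/3-.5+195,(V+.5)/3-.5+25,z)[:2] for U,V in p])
pl=W([(20,27),(748,25),(704,558),(62,560)],.010); cu=W([(82,79),(418,79),(416,526),(112,525)],.022)
co=W([(208,118),(322,128),(298,483),(192,472)],.030)
mp=np.array([(105,-65),(-65,-65),(-65,65),(105,65)])/1e3; mc=np.array([(88,-52),(12,-52),(12,52),(88,52)])/1e3
m=np.vstack([mp,mc]); w=np.vstack([pl,cu]); 
R=lambda a:np.array([[np.cos(a),-np.sin(a)],[np.sin(a),np.cos(a)]])
s=least_squares(lambda p:((m@R(p[0]).T+p[1:])-w).ravel(),[2.9,.55,0],loss="soft_l1",f_scale=.001)
a,o=s.x[0],s.x[1:];print(a,o,"res mm\n",(((m@R(a).T+o)-w)@R(a)*1e3).round(1))
c=(co-o)@R(a)*1e3;print("coupon corners",c.round(1),c.mean(0))
e=c[2]-c[1]+c[3]-c[0];print("yaw",np.arctan2(-e[0],e[1]))
# depth check
for n,(U,V) in dict(plate=(560,60),cart=(770,300),cop=(150,300),coup=(260,300),tail=(690,300)).items():
    u,v=195+U//3,25+V//3;z=f["range_z"][v,u];X=f["R"].T@(np.array([(u-f["cx"])/f["fx"]*z,(v-f["cy"])/f["fy"]*z,z])-f["t"]);print(n,X.round(4))
np.save("pose.npy",[a,*o])
for u,v in[(212,256),(430,256),(190,310),(455,310),(160,290),(480,290)]:
    z=f["range_z"][v,u];X=f["R"].T@(np.array([(u-f["cx"])/f["fx"]*z,(v-f["cy"])/f["fy"]*z,z])-f["t"]);print(u,v,X.round(4),((X[:2]-[.5276,-.0580])@R(a)*1e3).round(1))
E
```

```text
2.9157019194360796 [ 0.55943843 -0.01617478] res mm
 [[ 0.9 -0.7]
 [-1.1 -0.5]
 [-1.4  1.2]
 [ 0.8  0.8]
 [ 0.5 -0.5]
 [-0.6 -0.6]
 [-0.1  0.1]
 [ 0.6  0.5]]
coupon corners [[ 58.6 -42.5]
 [ 33.7 -40.4]
 [ 40.6  39.1]
 [ 65.6  36.4]] [49.62897992 -1.87197398]
yaw -0.08732879180283326
plate [0.5922 0.0346 0.0104]
cart [ 0.6361 -0.0324 -0.0008]
cop [0.4872 0.0034 0.0218]
coup [ 0.5126 -0.0021  0.0281]
tail [ 0.6043 -0.0222  0.0459]
212 256 [ 0.4246 -0.0954 -0.002 ] [92.  59.5]
430 256 [ 6.043e-01 -1.362e-01 -5.000e-04] [-92.3  59. ]
190 310 [ 0.4855 -0.0484  0.1752] [43.2  0.1]
455 310 [ 0.5695 -0.065   0.1795] [-42.4  -2.5]
160 290 [ 0.4833 -0.0356  0.1836] [ 48.2 -11.9]
480 290 [ 0.5767 -0.0574  0.1831] [-47.7 -11.6]
```

```bash
python3 - <<'E'
from h import *
from plant import robot
yaw=np.load("pose.npy")[0]-np.pi/2
robot.goto([.49,-.225,.05],[np.pi,0,yaw])
robot.move_straight([.49,-.225,.022],vel=.1)
r=robot.move_straight([.49,-.225,-.004],vel=.02,contact_N=3)
s=robot.sense();print(r,s["t"],s["tcp_pos"],s["wrist_force"],s["opening"])
robot.move_straight([.49,-.225,.06],vel=.2);print(robot.sense()["t"])
E
```

```text
True 4.8917 [ 0.48991037 -0.22497741 -0.00209361] [-1.34784043  0.05375816  4.6325307 ] 0.9976038716058384
5.3583
```

```bash
cat >> h.py <<'E'
A,OX,OY=np.load("pose.npy"); YAW=A-np.pi/2; O=np.array([OX,OY]); XP=np.array([np.cos(A),np.sin(A)]); YP=np.array([-XP[1],XP[0]])
def T(x,z,y=0): return [*(O+XP*x/1e3+YP*y/1e3),z/1e3]   # plate mm -> world
def show(robot,l=""):
    s=robot.sense();d=s["tcp_pos"][:2]-O;F=s["wrist_force"]
    print(l,"t",round(s["t"],2),"plate x,y,z mm",(1e3*np.array([d@XP,d@YP,s["tcp_pos"][2]])).round(2),"F",np.round([F[:2]@XP,F[:2]@YP,F[2]],1))
E
python3 - <<'E'
from h import *
from plant import robot
import pickle
robot.goto(T(23.5,85),[np.pi,0,YAW]); show(robot)
robot.move_straight(T(23.5,45),vel=.1); show(robot)
r=robot.move_straight(T(23.5,22.5),vel=.04,contact_N=25); robot.sleep(.2); show(robot,r)
f=robot.grab_frame("wrist");pickle.dump(f,open("pics/w2.pkl","wb"))
cv2.imwrite("pics/w2.png",f["image"][:,:,::-1])
E
```

```text
t 6.24 plate x,y,z mm [23.71  2.05 84.03] F [-0.3 -0.4 -0.1]
 t 6.79 plate x,y,z mm [23.39  0.55 44.78] F [ 0.2 -0.8 -0.5]
False t 7.7 plate x,y,z mm [19.98 -0.42 24.08] F [-2.   0.8  7.5]
```

View pics/w2.png

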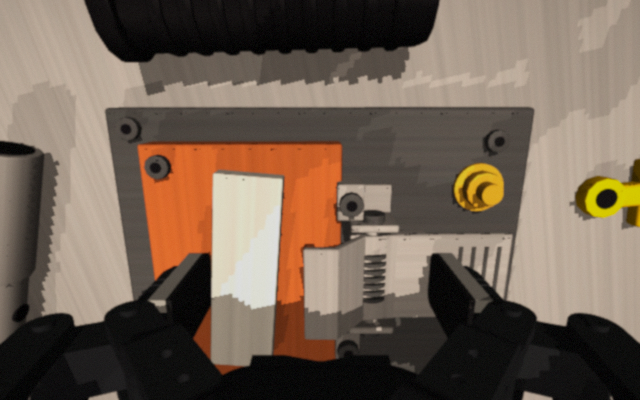

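The tail is held down (7.5 N, tip about 26 mm up). The coupon at (247,270) is still outside the jaw, between the pushing pad on the left and the raised jaw. Sideways the arm is soft (about 3.5 mm of deflection), so I'll push in monitored steps.

```bash
python3 - <<'E'
from h import *
from plant import robot
import pickle
for x in (20,14,8,4,1,-1,-2.5):
    robot.move_straight(T(x,22),vel=.03); robot.sleep(.1); show(robot,x)
    s=robot.sense()
    if s["wrist_force"][:2]@XP>8: break
f=robot.grab_frame("wrist");pickle.dump(f,open("pics/w3.pkl","wb"))
cv2.imwrite("pics/w3.png",f["image"][:,:,::-1])
E
```

```text
20 t 8.12 plate x,y,z mm [19.55 -0.33 22.72] F [3.  0.2 8.1]
14 t 8.57 plate x,y,z mm [14.88 -0.27 22.2 ] F [3.8 0.4 7.2]
8 t 9.02 plate x,y,z mm [ 8.84 -0.31 22.04] F [ 2.9 -0.5  5.9]
4 t 9.4 plate x,y,z mm [ 4.88 -0.31 21.96] F [3.  0.2 6.1]
1 t 9.75 plate x,y,z mm [ 1.92 -0.26 21.84] F [ 3.3 -0.7  5.5]
-1 t 10.1 plate x,y,z mm [-0.36 -0.19 21.86] F [ 3.5 -1.2  4.7]
-2.5 t 10.45 plate x,y,z mm [-2.59 -0.06 22.  ] F [ 3.4 -0.3  4.6]
```

View pics/w3.png

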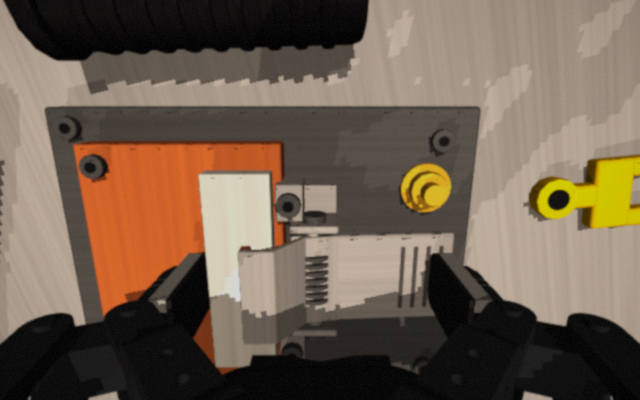

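The coupon is now under the raised jaw. Its edge at (272,200) is about 1 to 2 mm short of the stop face at (277,200), so I'll push on until the stops take the load.

```bash
python3 - <<'E'
from h import *
from plant import robot
import pickle
for x in (-3.5,-4.5,-5.5,-6.5,-7.5,-8.5):
    robot.move_straight(T(x,22),vel=.02); robot.sleep(.15); show(robot,x)
    if robot.sense()["wrist_force"][:2]@XP>10: break
robot.sleep(.3); show(robot)
f=robot.grab_frame("wrist");pickle.dump(f,open("pics/w4.pkl","wb"))
cv2.imwrite("pics/w4.png",cv2.resize(f["image"][150:390,180:500,::-1],None,fx=2.4,fy=2.4,interpolation=cv2.INTER_CUBIC))
E
```

```text
-3.5 t 10.9 plate x,y,z mm [-3.57  0.04 22.  ] F [3.9 0.3 4.8]
-4.5 t 11.3 plate x,y,z mm [-4.06  0.04 21.94] F [ 3.4 -0.3  5.3]
-5.5 t 11.7 plate x,y,z mm [-4.08  0.08 21.85] F [ 5.2 -0.7  6.8]
-6.5 t 12.1 plate x,y,z mm [-4.06  0.06 21.73] F [9.2 0.  8.9]
-7.5 t 12.5 plate x,y,z mm [-4.14  0.1  21.64] F [ 9.9 -0.9 10.6]
-8.5 t 12.9 plate x,y,z mm [-4.11  0.04 21.53] F [12.5  0.5 12.1]
 t 13.2 plate x,y,z mm [-4.13  0.1  21.54] F [12.2  0.2 11.7]
```

View pics/w4.png

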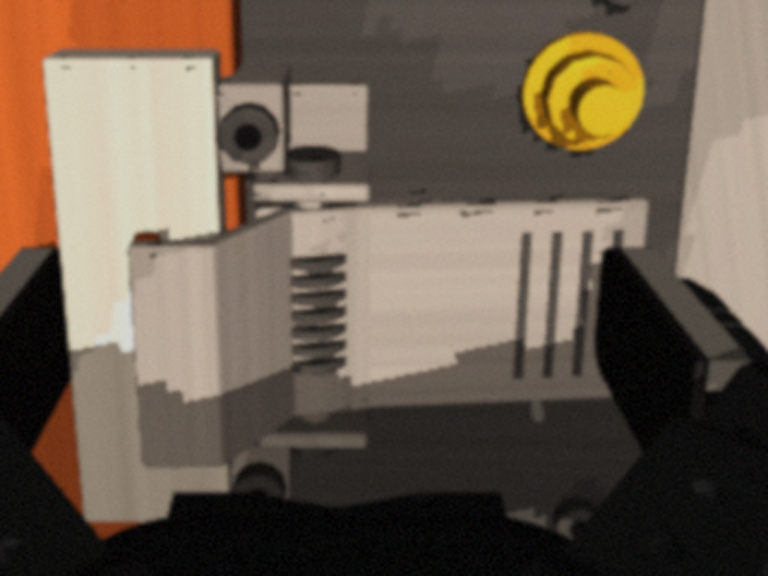

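The hand is stalled at x −4.1 with 12 N of push, and the coupon edge is flush with the stop at crop (219,120). I'll back the pusher off 2 mm with the tail still held, then rise slowly so the jaw closes.

```bash
python3 - <<'E'
from h import *
from plant import robot
import pickle
robot.move_straight(T(-2,22),vel=.02); robot.sleep(.1); show(robot,"back")
robot.move_straight(T(-1.5,36),vel=.03); show(robot,"up")
robot.move_straight(T(-1,90),vel=.1); show(robot,"clear")
robot.move_straight(T(15,190,-50),vel=.2); robot.sleep(.3); show(robot)
f=robot.grab_frame("wrist");pickle.dump(f,open("pics/w5.pkl","wb"))
cv2.imwrite("pics/w5.png",cv2.resize(f["image"][0:240,150:470,::-1],None,fx=2.4,fy=2.4,interpolation=cv2.INTER_CUBIC))
E
```

```text
back t 13.82 plate x,y,z mm [-3.940e+00 -1.000e-02  2.254e+01] F [-4.6  1.2  4.8]
up t 14.44 plate x,y,z mm [-0.28  0.28 35.42] F [-0.1 -0.1  0.2]
clear t 15.13 plate x,y,z mm [-0.7   0.27 89.78] F [-0.3  0.6 -0.2]
 t 16.15 plate x,y,z mm [ 15.19 -49.33 189.07] F [0.8 1.1 0.8]
```

View pics/w5.png

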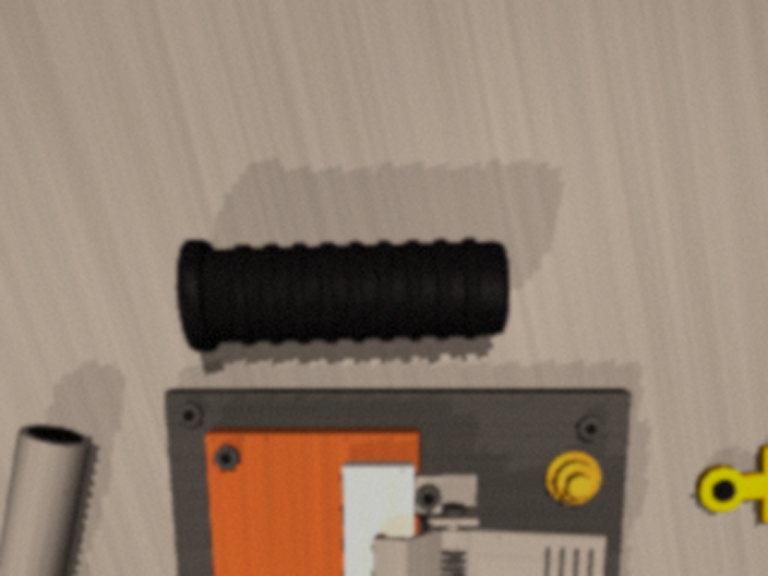

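I shifted the wrong way: this crop only shows the coupon's top end at (380,465), against the stop. I'll move the camera over the middle for the last check.

```bash
python3 - <<'E'
from h import *
from plant import robot
import pickle
robot.move_straight(T(15,150,50),vel=.2); robot.sleep(.3); show(robot)
f=robot.grab_frame("wrist");pickle.dump(f,open("pics/w6.pkl","wb"))
p=T(20,22); q=f["R"]@np.array(p)+f["t"]; u=int(q[0]/q[2]*f["fx"]+f["cx"]);v=int(q[1]/q[2]*f["fy"]+f["cy"]);u0,v0=max(u-95,0),max(v-72,0);print(u,v,u0,v0)
cv2.imwrite("pics/w6.png",cv2.resize(f["image"][v0:v0+145,u0:u0+190,::-1],None,fx=4,fy=4,interpolation=cv2.INTER_CUBIC))
E
```

```text
t 17.19 plate x,y,z mm [ 14.84  48.82 150.42] F [-0.5 -0.3  0.8]
313 128 218 56
```

View pics/w6.png

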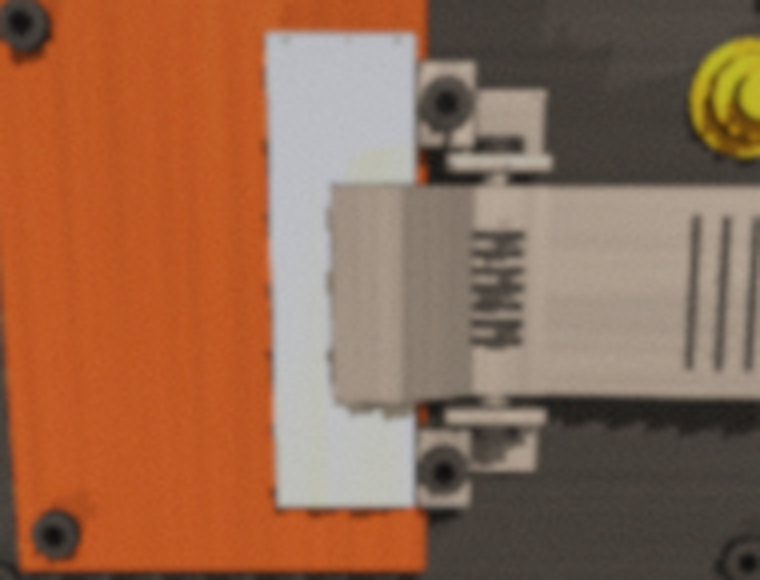

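The coupon's inner edge (415,33)–(415,507) lies flush along both stop faces (about 418). It is square, roughly 4 mm off the clip's middle line, and the jaw lip rests on it. The hand is clear, so I'm handing the job in.

```bash
python3 -c "
from plant import robot
robot.sleep(.3);print(robot.close_job())"
```

```text
the job is handed in; nothing more can be done
None
```

I handed the job in at about 17.5 s of the 38 s allowed: the last picture showed the coupon flush and square against both stops with the jaw lip resting on it and the hand clear, but the judge returned no verdict.

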